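# Pin and hold a heel press

## Task

Load the heel press: first push the sled with the rubber heel fully home under the bridge, then swing the raised press plate down shut, then take the long-headed locating pin from the wooden stand and push it through the lined-up holes of plate, sled and base until its collar sits on the plate. Finish while holding: keep pushing down on the pin so that the sprung plate stays pressed all the way down on the heel. Leave the other things where they are.

Things in the scene. Friction and masses are not known exactly. Their poses are not given: they have to be found in the camera images.
- jig: heel press: grey base 220 x 150 x 20 mm fixed to the bench, runway 135 mm wide on to y = 195 mm. Origin: centre of the underside of the 220 x 150 part. x runs from the hinge (-85 mm) to the plate's free end (+80), y out along the sled's runway. A bridge crosses the runway at y = 54 to 66, 41 to 48 mm above the bench; spring posts at x = -95, y = +-62 rise to 81 mm.
- jig_hole (a point): centre of the mouth of the 17 mm through hole in the base's top, 20 mm above the bench, at x = 55, y = 0 mm of the jig
- sled (a joint): how far the sled stands out, in m: 0 = fully home against its stop (heel under the plate, sled's hole over the base's hole), up to 0.09 = out along the jig's +y. It stays where it is left; about 1.5 N moves it.
- sled_post (a point): on the axis of the sled's upright steel post, 50 mm above the bench; post 14 mm diameter, from 26 to 75 mm above the bench; at x = 15, y = 115 mm of the jig when home. The sled is an aluminium plate 120 x 86 x 6 mm with a black rubber heel (top 36 mm above the bench) and a 16 mm hole.
- plate (a joint): angle of the press plate in rad: 0 = swung shut (level over the base), larger = raised, at most 1.5. The hinge is stiff and the plate stays where it is left; 1 to 3 N at its free end moves it. Shut by pushing on its upper (outer) face.
- plate_hinge (a point): middle of the hinge axis, which runs along the jig's y, 47 mm above the bench with nothing pressing (it sinks with the springs). The aluminium plate is 90 mm wide (y +-45 mm), 10 mm thick, and reaches from 10 to 165 mm from this axis, half its thickness on each side of the axis plane.
- plate_hole (a point): centre of the mouth of the 14.5 mm hole in the plate's upper face, 140 mm from the hinge axis. With the plate shut and nothing pressing, its upper face is 52 mm above the bench, and this hole is then over the sled's and the base's holes.
- spring (a joint): how far the sprung hinge block, carrying the plate, is pressed down, in m: 0 = up (nothing pressing), 0.006 = all the way down, plate on the heel. Starts to yield at about 3 N, all the way down at about 8 N straight down on the shut plate.
- stand: fixed wooden pin stand, 70 x 150 x 50 mm, origin at the centre of its underside, with two holes 17 mm wide at y = +37 and -37 mm of its frame; one holds the locating pin, the other the short punch, either way round
- pin_head (a point): centre of the head of the loose steel locating pin: head 20 mm diameter, 36 mm high; under it a collar 30 mm diameter, 4 mm thick, its underside 22 mm below this point; then a shank 12 mm diameter, 40 mm long, its last 7 mm tapered to 5 mm. Stands upright, collar on the stand (this point 72 mm above the bench). 0.1 to 0.17 kg. z points up along it.
- pin_tip (a point): the lower end of the locating pin, on its axis, 62 mm below pin_head; 10 mm above the bench in the stand
- punch_head (a point): bystander: centre of the head of a short steel punch in the stand's other hole, head 28 mm diameter, 12 mm high, its top 62 mm above the bench
- glue: bystander: a loose brown glue jar, 72 mm diameter, 85 mm high, origin at the centre of its underside
- spool_mid (a point): bystander: middle of a loose dark wooden thread spool standing up, 44 mm diameter, 72 mm high
Mind the look-alikes: they are no part of the job. What is shaped like the part that bears pin_head but pink or red is not meant.

How it is judged:
By the outcome, as a careful person would: the job done as asked, in the order asked, and still so for the second after the job is handed in, while the arm keeps its last pose, push and grip.
It also fails if it takes over 72 s, if anything falls off the work surface, if the arm or the gripper's body presses on something with over 40 N, if the wrist force passes 120 N, or if a joint passes its speed limit or range.

## Robot

A 7-joint arm with a two-finger parallel gripper is mounted at the origin on the work surface. World frame = base frame: x ahead of the robot, y to its left, z up, the work surface at z = 0. Lengths are in m, angles in rad, forces in N, time in s.
With the tool pointing down it reaches from about 0.425 to 0.925 m from the base axis. Payload 6.8 kg.
Tool frame: the origin (TCP) lies midway between the tips of the shut fingers; the grasp point (between the pads) lies 19 mm behind it; z points along the fingers, y is the direction in which the jaws open and shut (so a half turn about z gives the same grasp; the last joint's range is limited). The gripper opens to 85 mm and grips with 20 to 120 N. Pads are 22 mm wide; open, the fingers measure 114 mm over their backs; the gripper's body (76 mm by 85 mm) begins 54 mm behind the grasp point. The pads swing forward as they close: fully open they stand 13 mm farther back than shut.
Start: joints at [-0.108, 0.477, 0.022, 1.555, -0.011, 1.109, -0.083], TCP at [0.675, 0, 0.231] pointing down, gripper open.
Joint ranges: [-2.96, 2.96], [-0.34, 2.1], [-1.41, 1.46], [0.24, 2.44], [-1.37, 4.51], [0.17, 1.92], [-2.96, 2.96]. Speed limits (rad/s): [2.39, 2.39, 3.14, 3.14, 3.14, 3.14, 3.14].

## Interface

Orientations are given as a unit quaternion [w, x, y, z].
In Python, from station import status, eyes, workorder gives the robot as it stands. The module is installed in compiled form; this text tells all that it offers.
- The arm moves only by the shell command python3 -m jog 'ROWS' [FORCE]. ROWS is text: rows parted by semicolons, each of 7 numbers parted by spaces: the shift along the tool's x, y, z in m, then the turn, a rotation vector about the tool's x, y, z in degrees, then the finger opening in m, from 0 to 0.0854. In form: dx dy dz rx ry rz jaw; .... A call has 1 to 5 rows; each row is the pose to reach, as a shift and turn from the pose commanded when the call began, along the tool's axes at that moment; what a row does not reach only later rows make up. A row lasts 1/10 s, in which the tool goes at most 50 mm and 8.59 degrees, less where a joint would pass 70% of its speed; a pose out of reach is approached as far as the arm can. A call with a gripper value outside its range is refused whole. The fingers move at their own pace and stop on an object; FORCE is the grip in N (left out, the last holds). Time passes only in rows, so rows that repeat a pose let the fingers close. It gives the time, the measured TCP pose, the force and the opening at its end, in the units of the state.
- status.get_obs(): the state, without advancing time (a new reading comes with each control period).
- eyes.read_camera(name): name is "scene" or "side" or "wrist"; returns a dict with "image" (384x512x3 uint8, red, green, blue), "intrinsics" (3x3 intrinsics, pixels), "k1" (the pictures are not rectified: a ray, as slopes to the right and down, at radius r is drawn at 1 + k1 r^2 times it, then the intrinsics apply), "position" and "orientation" of the camera in the world. Camera axes: x right, y up, looking along -z (the intrinsics and any distortion apply to the point x, -y, -z); pixel columns grow to the right and rows downward; lengths in m; the calibration is good to about 2 mm. A picture is of the moment at which its call begins. There is no depth.
- workorder.hand_in(): hands the job in, once; it reports no verdict.
The state is a dict: "t": time; "q": joint angles; "joint_vel": joint speeds; "joint_torque": joint torques, N m; "eef_pos": TCP position; "tool_rot": TCP orientation; "contact_force": force on the tool from outside, world axes, zero at the start; "torque": the same for the moment, N m; "gripper_width": opening from 0.0 (shut) to 1.0 (fully open).
Only numpy, scipy, OpenCV 4.12 (cv2) and the standard library are available. Lean on these libraries where they do the work, as an engineer would, in place of code of your own. Each camera call takes 0.05 s, during which the arm holds its last target.

## Working session

There is one attempt and no reset: what is moved stays moved. The work goes in short steps, Python scripts to look and compute and a shell command to move; the robot and the scene stay as the last step left them, time stands still between calls to the robot, and variables do not carry over. Pictures are saved under pics/ and viewed, and the job is handed in when it is done.

```bash
mkdir -p pics; ls
python3 - <<'E'
from station import status, eyes
import cv2,numpy as np
o=status.get_obs()
print({k:np.round(v,4).tolist() if not isinstance(v,float) else v for k,v in o.items()})
for n in ["scene","side","wrist"]:
    r=eyes.read_camera(n); cv2.imwrite(f"pics/{n}0.png",r["image"][:,:,::-1])
    print(n,np.round(r["intrinsics"],2).tolist(),r["k1"],np.round(r["position"],4),np.round(r["orientation"],4))
E
```

```text
pics
{'t': 0.0, 'q': [-0.1081, 0.4778, 0.0224, 1.5564, -0.0115, 1.1093, -0.0831], 'joint_vel': [-0.0004, 0.0005, 0.0017, 0.0005, 0.002, 0.0014, 0.0003], 'joint_torque': [-0.0005, -59.6444, 1.6077, -28.1195, 0.0124, 0.0094, 0.0], 'eef_pos': [0.6744, -0.0, 0.2303], 'tool_rot': [-0.0006, 0.7071, 0.7071, -0.0007], 'contact_force': [0.7103, 0.3751, -0.2129], 'torque': [0.0097, -0.0096, 0.0156], 'gripper_width': 1.0013950624762278}
scene [[361.04, 0.0, 249.4], [0.0, 361.04, 194.22], [0.0, 0.0, 1.0]] -0.010055898630113497 [ 1.2284 -0.6551  0.6503] [0.8025 0.445  0.1863 0.3511]
side [[365.39, 0.0, 249.76], [0.0, 365.39, 189.89], [0.0, 0.0, 1.0]] -0.021012659988598487 [ 0.5222 -0.5793  0.6522] [ 0.9282  0.3717  0.001  -0.0183]
wrist [[299.61, 0.0, 255.62], [0.0, 299.61, 184.14], [0.0, 0.0, 1.0]] -0.058253641734366236 [0.6763 0.074  0.3721] [ 9.894e-01 -1.451e-01  7.000e-04  0.000e+00]
```

View pics/scene0.png

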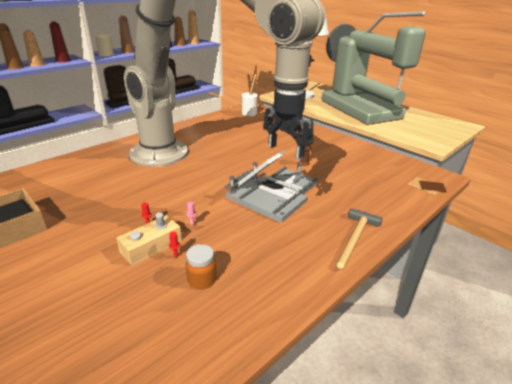

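View pics/side0.png

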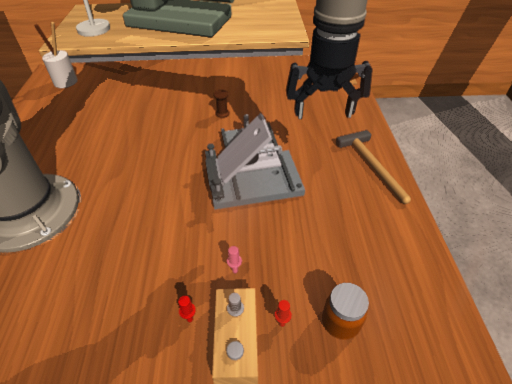

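View pics/wrist0.png

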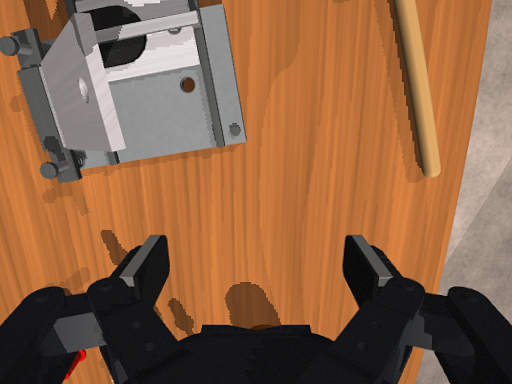

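```bash
cat > h.py <<'E'
from station import status, eyes, workorder
import cv2,numpy as np
from scipy.spatial.transform import Rotation as R
from scipy.optimize import least_squares
def cam(n,save=None):
    r=eyes.read_camera(n)
    if save: cv2.imwrite(f"pics/{save}.png",r["image"][:,:,::-1])
    return r
def Rm(q): return R.from_quat([q[1],q[2],q[3],q[0]]).as_matrix()
def proj(r,P):
    p=(np.atleast_2d(P)-r["position"])@Rm(r["orientation"])
    s=np.c_[p[:,0]/-p[:,2],-p[:,1]/-p[:,2]]
    s=s*(1+r["k1"]*(s**2).sum(1,keepdims=True))
    K=r["intrinsics"]; return np.c_[s[:,0]*K[0,0]+K[0,2],s[:,1]*K[1,1]+K[1,2]]
def ray(r,uv):
    K=r["intrinsics"]; d=np.array([(uv[0]-K[0,2])/K[0,0],(uv[1]-K[1,2])/K[1,1]]); s=d.copy()
    for _ in range(20): s=d/(1+r["k1"]*(s@s))
    return Rm(r["orientation"])@np.array([s[0],-s[1],-1.])
def atz(r,uv,z):
    d=ray(r,uv); p=r["position"]; return p+d*(z-p[2])/d[2]
def tri(*rs):
    A=np.zeros((3,3));b=np.zeros(3)
    for r,uv in rs:
        d=ray(r,uv);d/=np.linalg.norm(d);M=np.eye(3)-np.outer(d,d);A+=M;b+=M@r["position"]
    return np.linalg.solve(A,b)
def crop(r,x0,x1,y0,y1,name,k):
    im=r["image"][y0:y1,x0:x1,::-1]; cv2.imwrite(f"pics/{name}.png",cv2.resize(im,None,fx=k,fy=k,interpolation=cv2.INTER_CUBIC))
def load(n):
    import pickle; return pickle.load(open(n,"rb"))
def st():
    o=status.get_obs(); print("t",o["t"],"pos",np.round(o["eef_pos"],4),"rot",np.round(o["tool_rot"],4),"F",np.round(o["contact_force"],1),"T",np.round(o["torque"],2),"w",round(o["gripper_width"],3),"q",np.round(o["q"],2)); return o
E
python3 - <<'E'
from h import *
import pickle
rs={n:cam(n) for n in ["scene","side","wrist"]}
pickle.dump(rs,open("r0.pkl","wb"))
crop(rs["side"],180,320,100,220,"c1",5)
crop(rs["side"],170,310,240,384,"c2",4)
crop(rs["wrist"],0,260,0,200,"c3",3)
crop(rs["scene"],100,230,190,300,"c4",5)
E
```

```text
(no output)
```

View pics/c1.png

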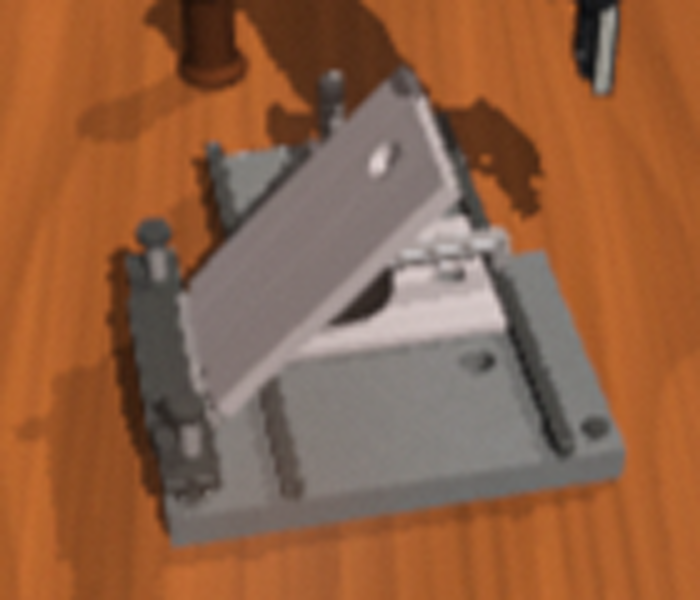

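View pics/c2.png

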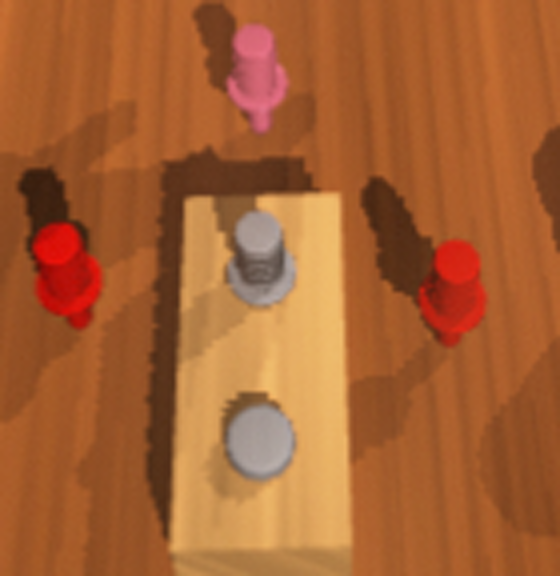

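View pics/c3.png

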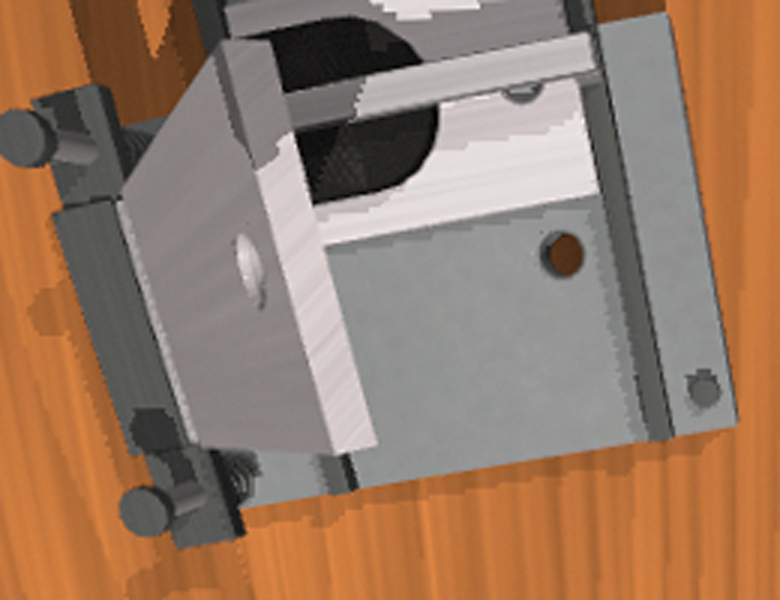

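View pics/c4.png

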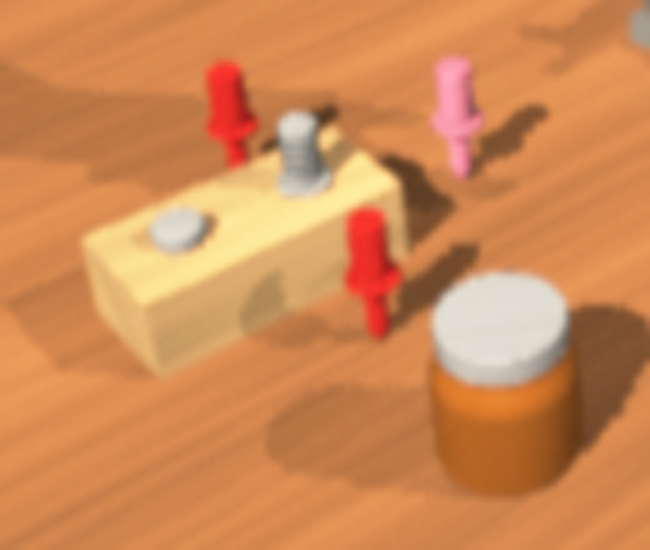

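```bash
cat > fit.py <<'E'
from h import *
rs=load("r0.pkl")
obs=[("wrist",(245.7,141.7),(110,-75,20)),("wrist",(222.7,4.3),(110,75,20)),("wrist",(187.7,84.7),(55,0,20)),
("wrist",(48.5,170),(-95,-62,81)),("wrist",(9.5,46),(-95,62,81)),("side",(275.6,172.2),(55,0,20)),("side",(214.4,209),(-110,-75,0)),("side",(304,195.5),(110,-75,0))]
def W(p,P): 
    P=np.array(P)/1000; c,s=np.cos(p[2]),np.sin(p[2]); return np.array([p[0]+c*P[0]-s*P[1],p[1]+s*P[0]+c*P[1],P[2]])
f=lambda p:np.concatenate([proj(rs[n],W(p,P))[0]-uv for n,uv,P in obs])
s=least_squares(f,[.55,.2,.15],loss="soft_l1"); p=s.x
if __name__=="__main__":
    print(p,np.degrees(p[2])); print(np.round(f(p).reshape(-1,2),1))
    print("hole",W(p,(55,0,20)))
    # pin
    P=tri((rs["side"],(170+258/4,240+222/4)),(rs["scene"],(100+298/5,190+120/5)))
    print("pin head top tri",P)
    print("by z",atz(rs["side"],(170+258/4,240+222/4),.09),atz(rs["scene"],(100+298/5,190+120/5),.09))
    print("punch",atz(rs["side"],(170+262/4,240+440/4),.062),atz(rs["scene"],(100+179/5,190+229/5),.062))
    for uv in [(258/4,20/4)]: pass
    print("reds top",[atz(rs["side"],(170+a/4,240+b/4),.09) for a,b in [(58,240),(457,255),(254,38)]])
    # stand corners z=.05 side
    print("stand",[atz(rs["side"],(170+a/4,240+b/4),.05)[:2] for a,b in [(185,198),(340,193),(172,550),(351,547)]])
    print("glue",atz(rs["scene"],(200,254),.085), atz(rs["side"],(348,298),.085))
    print("spool",atz(rs["side"],(222,113),0.0))
E
python3 fit.py
```

```text
[0.54527785 0.07657919 0.15840927] 9.076182810500677
[[ 1.   0.7]
 [ 0.7 -0.3]
 [-0.1  0.1]
 [-0.9  1.5]
 [-3.  -0.3]
 [ 0.  -1. ]
 [ 0.4 -0.3]
 [ 0.7 -0.8]]
hole [0.59958922 0.08525531 0.02      ]
pin head top tri [ 0.49770493 -0.28650336  0.08917687]
by z [ 0.4978249  -0.28563798  0.09      ] [ 0.49935558 -0.28840721  0.09      ]
punch [ 0.49772201 -0.36476791  0.062     ] [ 0.50590711 -0.36613872  0.062     ]
reds top [array([ 0.4147825 , -0.29045155,  0.09      ]), array([ 0.57930449, -0.30374167,  0.09      ]), array([ 0.49642073, -0.1934978 ,  0.09      ])]
stand [array([ 0.4630588 , -0.25158309]), array([ 0.53334376, -0.25197807]), array([ 0.4623444 , -0.40063701]), array([ 0.53111789, -0.40210146])]
glue [ 0.69396096 -0.30038368  0.085     ] [ 0.68707837 -0.29568054  0.085     ]
spool [0.45794878 0.37528853 0.        ]
```

Run:
```python
from fit import *
r=rs["side"]
a=atz(r,(180+331/5,100+78/5),.075);print("post top",a)
c,s_=np.cos(p[2]),np.sin(p[2]);d=a[:2]-p[:2];print("jig xy",c*d[0]+s_*d[1],-s_*d[0]+c*d[1])
# predicted vs s
for s in (0,.03,.05,.07,.09): print(s,W(p,(15,115+s*1000,75)),proj(r,W(p,(15,115+s*1000,75))))
# plate angle: free-end upper-face corners
wpt=[(375/3,443/3),(275/3,40/3)]
for t in np.arange(.6,1.3,.1):
    P=[W(p,(-85+165*np.cos(t)-5*np.sin(t)*sg,y,47+165*np.sin(t)+5*np.cos(t)*sg)) for y in(-45,45) for sg in (1,-1)]
    print(round(t,1),np.round(proj(rs["wrist"],P)*3).tolist(),np.round((proj(r,P)-[180,100])*5).tolist())
```

```text
post top [0.53125311 0.24956962 0.075     ]
jig xy 0.013439685193937468 0.17303687252937114
0 [0.54194907 0.19250554 0.075     ] [[250.88780886 128.2207247 ]]
0.03 [0.53721664 0.22212992 0.075     ] [[248.71483662 121.53003924]]
0.05 [0.53406169 0.24187951 0.075     ] [[247.31651964 117.22509494]]
0.07 [0.53090674 0.2616291  0.075     ] [[245.95656668 113.03866695]]
0.09 [0.52775178 0.28137869 0.075     ] [[244.6334444  108.96600223]]
0.6 [[469.0, 425.0], [500.0, 417.0], [379.0, 47.0], [415.0, 51.0]] [[498.0, 220.0], [510.0, 233.0], [451.0, 101.0], [462.0, 114.0]]
0.7 [[412.0, 440.0], [448.0, 431.0], [311.0, 42.0], [353.0, 45.0]] [[476.0, 200.0], [490.0, 212.0], [430.0, 81.0], [443.0, 93.0]]
0.8 [[345.0, 456.0], [387.0, 446.0], [232.0, 40.0], [281.0, 41.0]] [[450.0, 182.0], [466.0, 193.0], [406.0, 62.0], [421.0, 73.0]]
0.9 [[271.0, 474.0], [317.0, 463.0], [145.0, 42.0], [199.0, 40.0]] [[421.0, 166.0], [439.0, 175.0], [378.0, 46.0], [395.0, 56.0]]
1.0 [[190.0, 494.0], [240.0, 482.0], [52.0, 47.0], [109.0, 43.0]] [[389.0, 152.0], [409.0, 160.0], [348.0, 33.0], [367.0, 41.0]]
1.1 [[105.0, 513.0], [157.0, 501.0], [-45.0, 56.0], [14.0, 50.0]] [[355.0, 142.0], [376.0, 148.0], [316.0, 22.0], [336.0, 28.0]]
1.2 [[19.0, 532.0], [71.0, 521.0], [-141.0, 69.0], [-83.0, 61.0]] [[318.0, 134.0], [341.0, 138.0], [281.0, 14.0], [302.0, 18.0]]
```

```bash
python3 -m jog '0.05 -0.024 0 0 0 0 0; 0.095 -0.046 0 0 0 0 0; 0.14 -0.068 0 0 0 0 0; 0.185 -0.09 0 0 0 0 0; 0.23 -0.111 0 0 0 0 0' 40; python3 -m jog '0.03 -0.015 0 0 0 0 0; 0.065 -0.031 0 0 0 0 0; 0.065 -0.031 0 0 0 0 0; 0.065 -0.031 0 0 0 0 0'
python3 - <<'E'
from h import *
import pickle
st(); r=cam("wrist","w1"); pickle.dump(r,open("w1.pkl","wb")); cam("side","s1")
E
```

```text
t: 0.8
eef_pos: [0.5652, 0.2267, 0.2315]
tool_rot: [0.0, 0.707, 0.707, 0.0]
contact_force: [1.6, 0.3, -0.1]
gripper_width: 0.142
t: 1.2
eef_pos: [0.5347, 0.2912, 0.2313]
tool_rot: [-0.0, 0.706, 0.708, -0.0]
contact_force: [0.2, -0.5, -1.1]
gripper_width: -0.001
t 1.2 pos [0.5347 0.2912 0.2313] rot [-0.      0.7062  0.708  -0.    ] F [ 0.2 -0.5 -1.1] T [-0.03  0.03  0.02] w -0.001 q [-0.54  0.37 -0.08  1.72  0.03  1.06 -0.63]
```

View pics/w1.png

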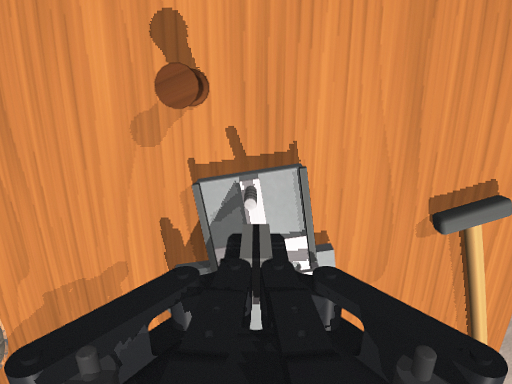

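View pics/s1.png

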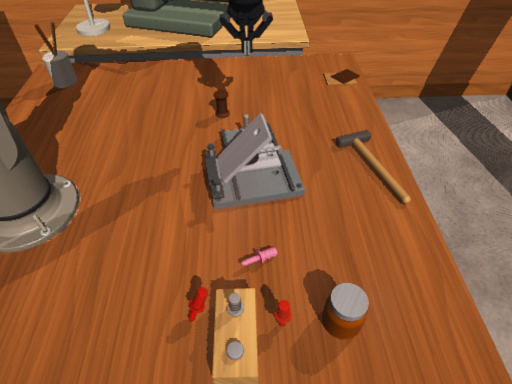

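Run:
```python
from fit import *
r=load("w1.pkl")
crop(r,140,350,130,290,"w1c",3.7)
print(atz(r,(251,206),.075))
for s in (50,58,65): print(s,W(p,(15,115+s,75)),proj(r,[W(p,(15,115+s,75)),W(p,(15,115+s,26))]))
print(proj(r,[W(p,(x,195,20)) for x in (-67.5,67.5)]))
```

```text
[0.5315468  0.25170608 0.075     ]
50 [0.53406169 0.24187951 0.075     ] [[253.36793601 214.59342327]
 [253.64972007 199.26218898]]
58 [0.53279971 0.24977935 0.075     ] [[252.18211093 207.69913733]
 [252.6179233  193.15138245]]
65 [0.53169547 0.2566917  0.075     ] [[251.13034016 201.58190826]
 [251.70454096 187.74076984]]
[[183.86786965 184.7383874 ]
 [292.57931668 168.15549007]]
```

View pics/w1c.png

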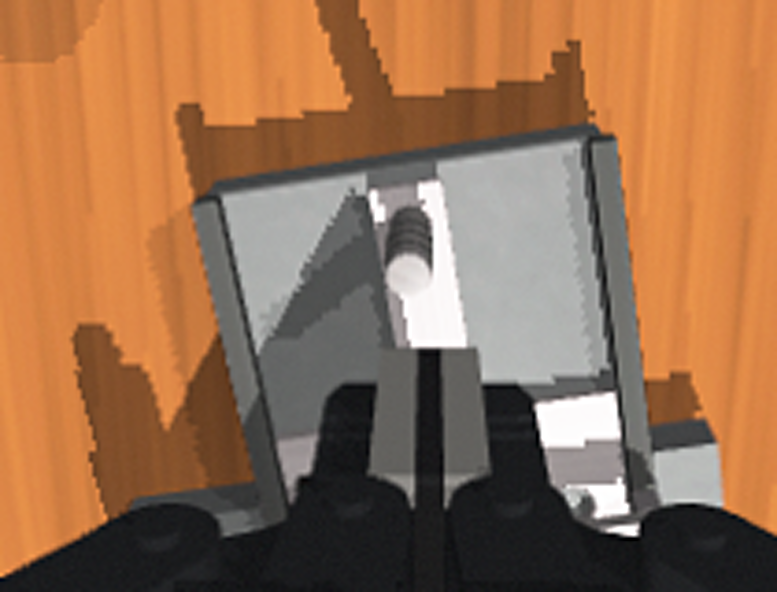

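```bash
python3 -m jog '0 -0.007 0.045 0 0 0 0; 0 -0.007 0.09 0 0 0 0; 0 -0.007 0.135 0 0 0 0; 0 -0.007 0.17 0 0 0 0; 0 -0.007 0.181 0 0 0 0'; python3 -m jog '0 0 0 0 0 0 0;-0.008 0.001 0 0 0 0 0; -0.014 0.002 0 0 0 0 0; -0.02 0.003 0 0 0 0 0; -0.026 0.004 0 0 0 0 0';python3 - <<'E'
from h import *
import pickle
st(); r=cam("wrist","w2"); pickle.dump(r,open("w2.pkl","wb")); cam("side","s2")
E
```

```text
t: 1.8
eef_pos: [0.5269, 0.2869, 0.0466]
tool_rot: [-0.0, 0.708, 0.706, -0.003]
contact_force: [-0.4, -0.5, -0.5]
gripper_width: -0.001
t: 2.3
eef_pos: [0.5335, 0.2643, 0.0519]
tool_rot: [0.0, 0.707, 0.707, 0.002]
contact_force: [0.8, 2.0, 1.2]
gripper_width: -0.0
t 2.3 pos [0.5335 0.2643 0.0519] rot [2.000e-04 7.073e-01 7.070e-01 1.700e-03] F [0.8 2.  1.2] T [0.39 0.01 0.01] w -0.0 q [-0.51  0.57 -0.08  1.88  0.06  0.69 -0.62]
```

View pics/w2.png

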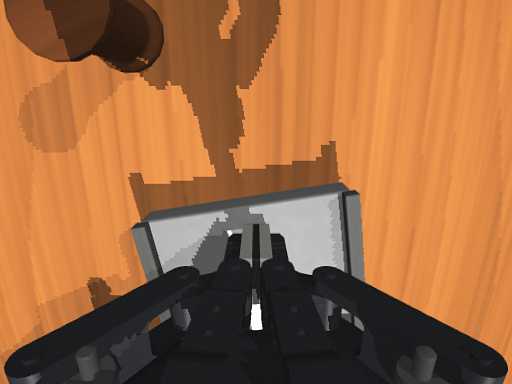

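```bash
python3 -m jog '-0.008 0.001 0 0 0 0 0; -0.017 0.002 0 0 0 0 0; -0.026 0.004 0 0 0 0 0; -0.035 0.005 0 0 0 0 0; -0.044 0.007 0 0 0 0 0'; python3 -m jog '-0.004 0.001 0 0 0 0 0; -0.008 0.001 0 0 0 0 0; -0.008 0.001 0 0 0 0 0;-0.008 0.001 0 0 0 0 0';  python3 -m jog '-0.002 0 0 0 0 0 0;-0.002 0 0 0 0 0 0'
```

```text
t: 2.9
eef_pos: [0.5393, 0.2191, 0.0502]
tool_rot: [-0.0, 0.707, 0.707, -0.0]
contact_force: [-1.0, 2.3, 1.4]
gripper_width: 0.006
t: 3.3
eef_pos: [0.5399, 0.2117, 0.05]
tool_rot: [-0.0, 0.707, 0.707, -0.001]
contact_force: [0.4, 0.1, 0.3]
gripper_width: 0.003
t: 3.5
eef_pos: [0.54, 0.2102, 0.0501]
tool_rot: [-0.0, 0.707, 0.707, -0.0]
contact_force: [-0.0, 0.9, -0.5]
gripper_width: -0.001
```

```bash
python3 -m jog '-0.003 0 0 0 0 0 0;-0.003 0 0 0 0 0 0';python3 -m jog '-0.003 0 0 0 0 0 0;-0.003 0 0 0 0 0 0';python3 -m jog '-0.003 0 0 0 0 0 0;-0.003 0 0 0 0 0 0'
```

```text
t: 3.7
eef_pos: [0.54, 0.2101, 0.0503]
tool_rot: [-0.001, 0.706, 0.708, 0.001]
contact_force: [0.1, 7.8, -2.7]
gripper_width: 0.002
t: 3.9
eef_pos: [0.54, 0.21, 0.0504]
tool_rot: [-0.002, 0.706, 0.709, 0.003]
contact_force: [0.3, 13.4, -5.7]
gripper_width: -0.0
t: 4.1
eef_pos: [0.54, 0.2099, 0.0506]
tool_rot: [-0.003, 0.705, 0.709, 0.005]
contact_force: [0.3, 19.3, -8.1]
gripper_width: -0.002
```

```bash
python3 -m jog '0.02 0 0 0 0 0 0; 0.03 0 -0.03 0 0 0 0; 0.03 0 -0.08 0 0 0 0; 0.03 0 -0.13 0 0 0 0; 0.03 0 -0.16 0 0 0 0'
python3 - <<'E'
from fit import *
st()
for t in [1.0,.9,.8,.6,.4,.2,.1,0]:
    print(t,np.round(W(p,(-85+130*np.cos(t)-5*np.sin(t)-7,0,47+130*np.sin(t)+5*np.cos(t))),4))
cam("side","s3");cam("wrist","w3")
E
```

```text
t: 4.6
eef_pos: [0.5414, 0.2316, 0.2143]
tool_rot: [0.001, 0.707, 0.707, 0.002]
contact_force: [1.2, 0.9, 0.3]
gripper_width: -0.0
t 4.6 pos [0.5414 0.2316 0.2143] rot [0.0008 0.7071 0.7071 0.002 ] F [1.2 0.9 0.3] T [ 0.04 -0.05 -0.03] w -0.0 q [-0.44  0.35 -0.08  1.78  0.04  1.   -0.54]
1.0 [0.5196 0.0725 0.1591]
0.9 [0.5304 0.0742 0.1519]
0.8 [0.5403 0.0758 0.1437]
0.6 [0.5576 0.0785 0.1245]
0.4 [0.5707 0.0806 0.1022]
0.2 [0.5793 0.082  0.0777]
0.1 [0.5817 0.0824 0.065 ]
0 [0.5828 0.0826 0.052 ]
```

View pics/w3.png

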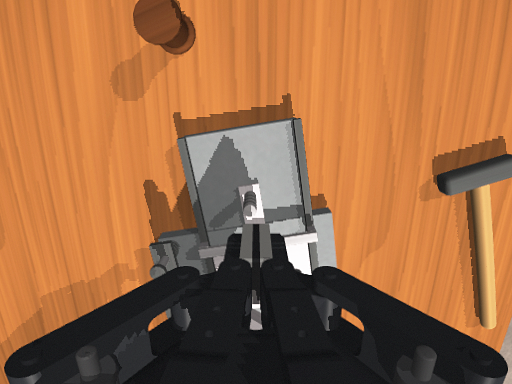

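```bash
python3 -m jog '-0.02 -0.006 -0.02 0 0 0 0; -0.06 -0.012 -0.02 0 0 0 0; -0.105 -0.018 -0.02 0 0 0 0; -0.145 -0.026 -0.02 0 0 0 0; -0.158 -0.026 -0.02 0 0 0 0'; python3 -m jog '0 0 0.03 0 0 0 0; 0 0 0.06 0 0 0 0; 0 0 0.072 0 0 0 0;0 0 0.072 0 0 0 0'
python3 - <<'E'
from h import *
st();cam("side","s4");crop(cam("scene"),200,340,100,230,"sc4",5)
E
```

```text
t: 5.2
eef_pos: [0.5127, 0.0677, 0.2294]
tool_rot: [0.0, 0.709, 0.705, -0.002]
contact_force: [0.4, -1.2, 0.1]
gripper_width: -0.002
t: 5.6
eef_pos: [0.5128, 0.0733, 0.1564]
tool_rot: [-0.001, 0.707, 0.707, -0.002]
contact_force: [0.4, -0.8, 0.8]
gripper_width: -0.004
t 5.6 pos [0.5128 0.0733 0.1564] rot [-0.0012  0.7068  0.7074 -0.0019] F [ 0.4 -0.8  0.8] T [-0.03 -0.04 -0.05] w -0.004 q [-0.24  0.31 -0.03  2.    0.01  0.84 -0.27]
```

View pics/s4.png

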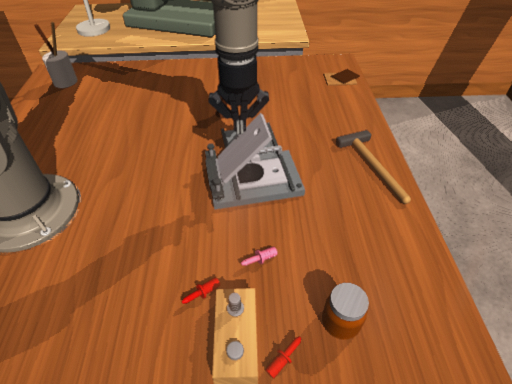

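View pics/sc4.png

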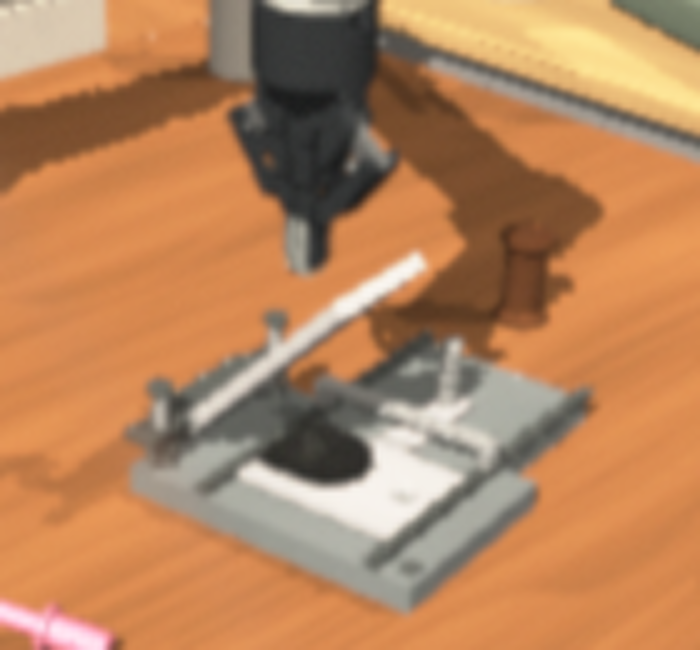

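```bash
python3 -m jog '0.002 0.02 0.009 0 0 0 0; 0.003 0.0275 0.0127 0 0 0 0; 0.004 0.036 0.022 0 0 0 0; 0.005 0.045 0.032 0 0 0 0; 0.005 0.045 0.032 0 0 0 0'; python3 -m jog '0.001 0.007 0.01 0 0 0 0; 0.002 0.013 0.022 0 0 0 0; 0.003 0.018 0.034 0 0 0 0; 0.004 0.022 0.046 0 0 0 0; 0.004 0.022 0.046 0 0 0 0';  python3 - <<'E'
from h import *
st();crop(cam("scene"),200,340,100,230,"sc5",5)
E
```

```text
t: 6.2
eef_pos: [0.5595, 0.0782, 0.125]
tool_rot: [-0.0, 0.707, 0.707, -0.001]
contact_force: [0.7, -0.0, -0.1]
gripper_width: -0.001
t: 6.7
eef_pos: [0.5803, 0.0821, 0.0779]
tool_rot: [-0.001, 0.707, 0.707, -0.001]
contact_force: [-0.6, -0.6, 0.6]
gripper_width: -0.001
t 6.7 pos [0.5803 0.0821 0.0779] rot [-0.001   0.707   0.7072 -0.0014] F [-0.6 -0.6  0.6] T [0.02 0.02 0.06] w -0.001 q [-0.23  0.52 -0.02  1.89  0.01  0.73 -0.26]
```

View pics/sc5.png

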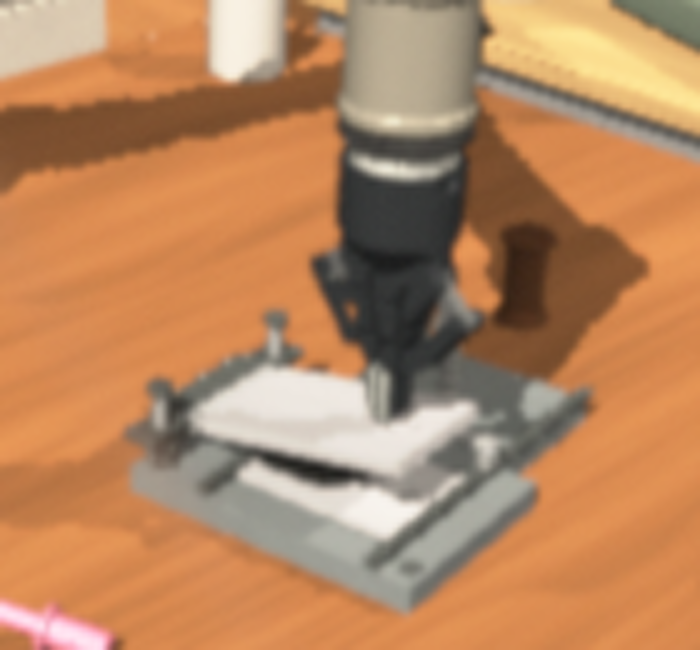

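```bash
python3 -m jog '0 0.001 0.009 0 0 0 0; 0 0.002 0.017 0 0 0 0; 0 0.002 0.024 0 0 0 0; 0 0.002 0.024 0 0 0 0'; python3 -m jog '0 0 0.003 0 0 0 0;0 0 0.003 0 0 0 0';python3 -m jog '0 0 0.002 0 0 0 0;0 0 0.002 0 0 0 0'
```

```text
t: 7.15
eef_pos: [0.5824, 0.0819, 0.0551]
tool_rot: [-0.001, 0.707, 0.707, -0.001]
contact_force: [-0.2, 0.2, 0.1]
gripper_width: -0.003
t: 7.35
eef_pos: [0.5832, 0.0821, 0.0531]
tool_rot: [-0.0, 0.707, 0.707, -0.0]
contact_force: [0.1, 0.0, 0.3]
gripper_width: 0.001
t: 7.55
eef_pos: [0.5836, 0.0822, 0.0516]
tool_rot: [0.0, 0.707, 0.707, 0.0]
contact_force: [-0.7, -0.1, 3.1]
gripper_width: 0.004
```

```bash
python3 -m jog '0 0 0.002 0 0 0 0;0 0 0.002 0 0 0 0';python3 -m jog '0 0 0.002 0 0 0 0;0 0 0.002 0 0 0 0'; python3 -m jog '0 0 -0.03 0 0 0 0;0 0 -0.08 0 0 0 0;0 0 -0.13 0 0 0 0;0 0 -0.16 0 0 0 0;-0.03 -0.02 -0.16 0 0 0 0.04'; python3 -m jog '-0.05 -0.01 0 0 0 0 0.04;-0.1 -0.02 0 0 0 0 0.05;-0.1 -0.02 0 0 0 0 0.05'
python3 - <<'E'
from h import *
import pickle
rs={n:cam(n,n+"6") for n in("wrist","scene","side")}
pickle.dump(rs,open("r6.pkl","wb"))
crop(rs["scene"],200,340,100,230,"sc6",5)
crop(rs["wrist"],100,360,0,200,"w6",3)
st()
E
```

```text
t: 7.75
eef_pos: [0.5836, 0.0821, 0.0495]
tool_rot: [0.0, 0.707, 0.707, 0.0]
contact_force: [0.3, -0.5, 4.5]
gripper_width: -0.003
t: 7.95
eef_pos: [0.5836, 0.0822, 0.0476]
tool_rot: [0.0, 0.707, 0.707, 0.0]
contact_force: [-1.7, -0.1, 6.2]
gripper_width: 0.002
t: 8.45
eef_pos: [0.5678, 0.0571, 0.2125]
tool_rot: [0.002, 0.705, 0.709, 0.005]
contact_force: [0.9, -0.4, -0.4]
gripper_width: 0.157
t: 8.75
eef_pos: [0.5413, -0.0562, 0.2072]
tool_rot: [0.001, 0.711, 0.703, -0.002]
contact_force: [0.4, -0.2, 0.3]
gripper_width: 0.584
t 8.9 pos [ 0.5432 -0.0477  0.2071] rot [-2.000e-04  7.074e-01  7.068e-01  1.000e-04] F [ 0.6 -0.9 -0.6] T [ 0.06  0.02 -0.02] w 0.59 q [-0.05  0.29  0.03  1.89 -0.01  0.96 -0.02]
```

View pics/sc6.png

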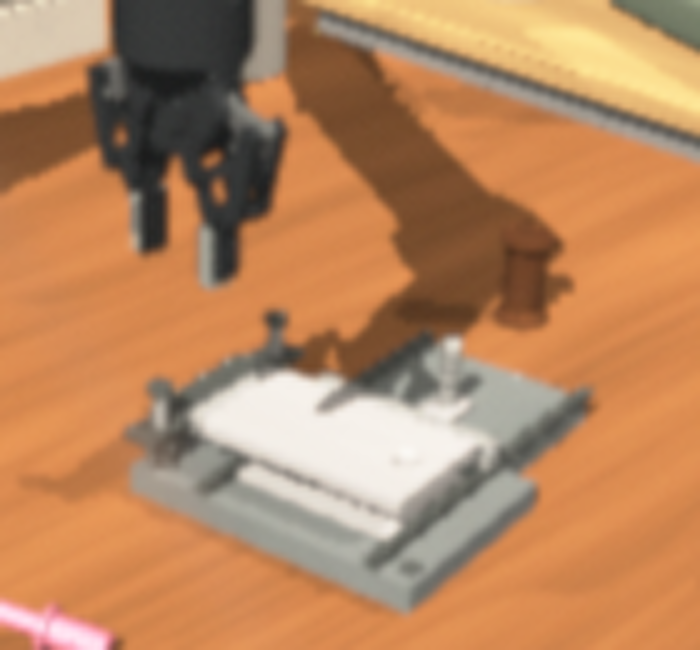

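View pics/wrist6.png

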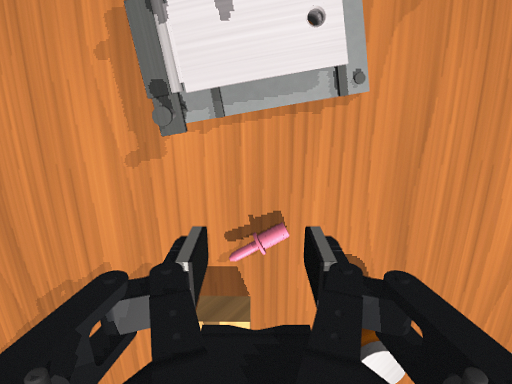

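View pics/side6.png

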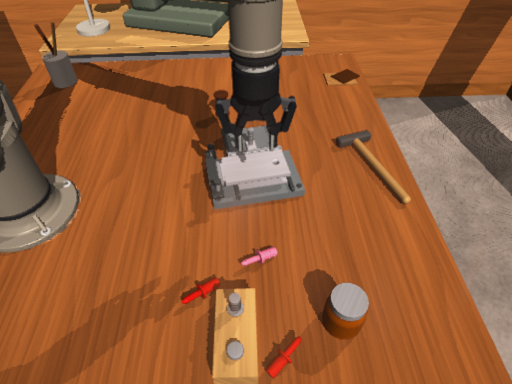

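```bash
python3 -m jog '-0.05 -0.007 -0.02 0 0 0 0.05; -0.1 -0.014 -0.043 0 0 0 0.05; -0.15 -0.021 -0.043 0 0 0 0.05; -0.2 -0.028 -0.043 0 0 0 0.05; -0.24 -0.034 -0.043 0 0 0 0.05'; python3 -m jog '-0.04 -0.006 0 0 0 0 0.05; -0.08 -0.011 0 0 0 0 0.05;-0.08 -0.011 0 0 0 0 0.05;-0.08 -0.011 0 0 0 0 0.05'
python3 - <<'E'
from fit import *
import pickle
r6=load("r6.pkl"); print("hole",atz(r6["wrist"],(316,17.5),.052), W(p,(55,0,52)))
r=cam("wrist","w7"); pickle.dump(r,open("w7.pkl","wb"));st()
E
```

```text
t: 9.4
eef_pos: [0.5105, -0.2872, 0.2505]
tool_rot: [0.0, 0.706, 0.708, 0.001]
contact_force: [1.3, -0.4, 0.7]
gripper_width: 0.588
t: 9.8
eef_pos: [0.4992, -0.3666, 0.2496]
tool_rot: [-0.0, 0.707, 0.707, 0.0]
contact_force: [-0.2, 1.3, -0.3]
gripper_width: 0.583
hole [0.5986938 0.0847291 0.052    ] [0.59958922 0.08525531 0.052     ]
t 9.85 pos [ 0.4997 -0.3653  0.2497] rot [-6.000e-04  7.061e-01  7.081e-01  5.000e-04] F [ 0.8  0.3 -0.1] T [-0.01 -0.02  0.01] w 0.589 q [ 0.39  0.37  0.19  1.69 -0.08  1.09  0.6 ]
```

View pics/w7.png

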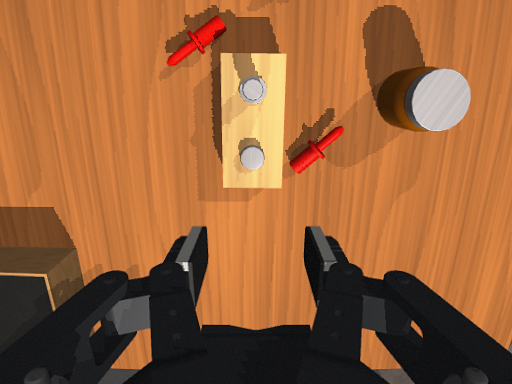

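View pics/w6.png

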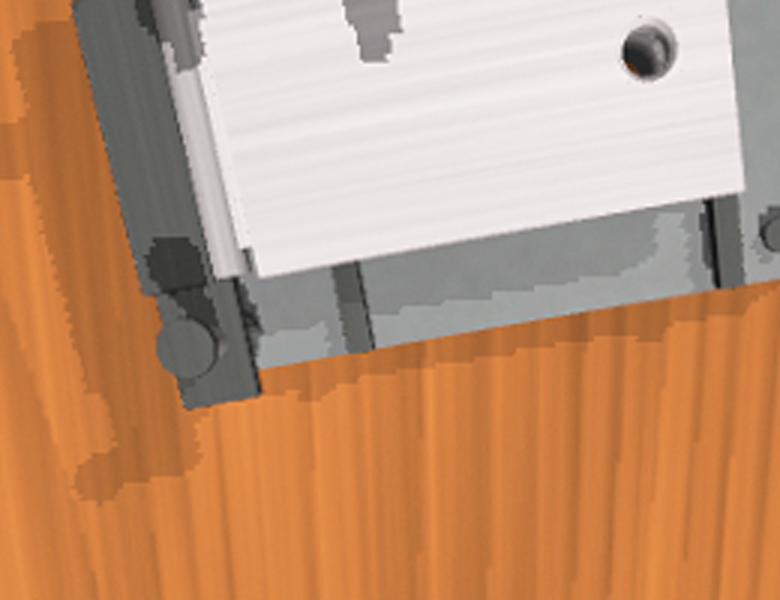

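Run:
```python
from fit import *
r=load("w7.pkl"); crop(r,200,310,40,200,"w7c",5)
# hole crop refined
print("hole",atz(load("r6.pkl")["wrist"],(100+650/3,49/3),.052))
```

```text
hole [0.59926456 0.08570497 0.052     ]
```

View pics/w7c.png

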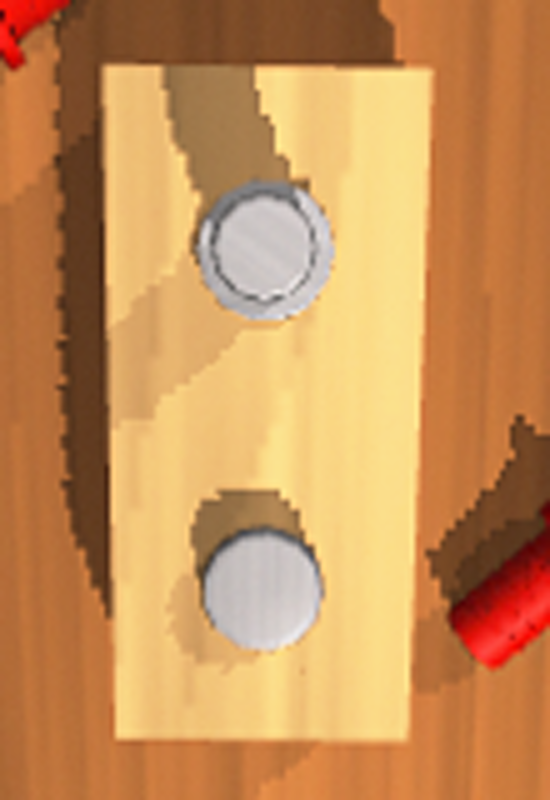

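Run:
```python
from fit import *
r=load("w7.pkl")
print(atz(r,(252.8,89.4),.09),atz(r,(253,90.2),.054),"punch",atz(r,(252.6,157.8),.062))
```

```text
[ 0.49807166 -0.28729876  0.09      ] [ 0.49795467 -0.2874904   0.054     ] punch [ 0.49743528 -0.36026339  0.062     ]
```

```bash
python3 -m jog '0.04 -0.001 0 0 0 0 0.05; 0.078 -0.002 0.03 0 0 0 0.05; 0.078 -0.002 0.08 0 0 0 0.05; 0.078 -0.002 0.12 0 0 0 0.05; 0.078 -0.002 0.12 0 0 0 0.05'
python3 - <<'E'
from h import *
st(); crop(cam("side"),180,290,250,384,"s8",5)
E
```

```text
t: 10.35
eef_pos: [0.4939, -0.2843, 0.1255]
tool_rot: [-0.005, 0.705, 0.709, -0.001]
contact_force: [-1.0, 1.0, -0.3]
gripper_width: 0.585
t 10.35 pos [ 0.4939 -0.2843  0.1255] rot [-0.005   0.7053  0.7089 -0.0013] F [-1.   1.  -0.3] T [-0.01  0.01  0.01] w 0.585 q [ 0.3   0.44  0.14  1.91 -0.08  0.82  0.49]
```

View pics/s8.png

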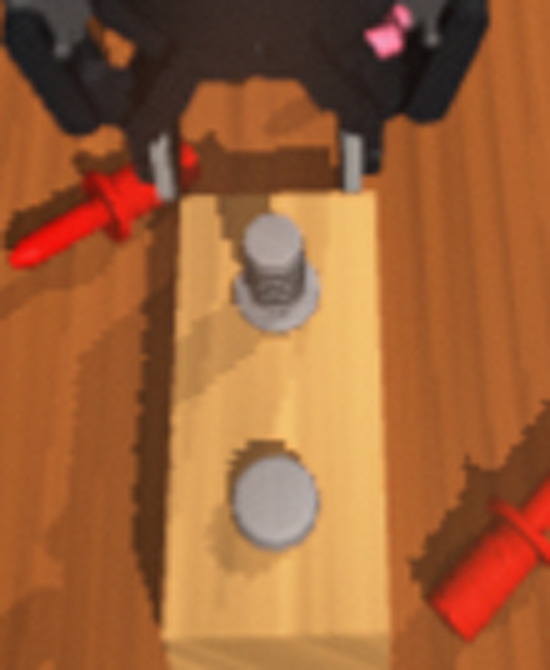

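Fingers straddle the steel pin in x; let it settle, then descend.

```bash
python3 -m jog '0 0 0 0 0 0 0.05;0 0 0.02 0 0 0 0.05'; python3 -m jog '0 0 0.02 0 0 0 0.05;0 0 0.035 0 0 0 0.05; 0 0 0.046 0 0 0 0.05; 0 0 0.046 0 0 0 0.05'
```

```text
t: 10.6
eef_pos: [0.5004, -0.2909, 0.1151]
tool_rot: [0.005, 0.707, 0.707, 0.002]
contact_force: [-0.5, -1.1, 0.2]
gripper_width: 0.583
t: 11.0
eef_pos: [0.4962, -0.2892, 0.0639]
tool_rot: [-0.0, 0.707, 0.707, -0.0]
contact_force: [-0.7, 0.4, -0.1]
gripper_width: 0.584
```

```bash
python3 -m jog '0.001 0.001 0.002 0 0 0 0.05;0.001 0.001 0.002 0 0 0 0.05' 80; python3 -m jog '0 0 0 0 0 0 0.03;0 0 0 0 0 0 0.01;0 0 0 0 0 0 0.01;0 0 0 0 0 0 0.01;0 0 0 0 0 0 0.01'
python3 - <<'E'
from h import *
st(); crop(cam("side"),180,290,250,384,"s9",5)
E
```

```text
t: 11.2
eef_pos: [0.4981, -0.2885, 0.063]
tool_rot: [0.001, 0.707, 0.707, 0.0]
contact_force: [0.3, -0.1, 0.3]
gripper_width: 0.587
t: 11.7
eef_pos: [0.4976, -0.2886, 0.063]
tool_rot: [0.0, 0.707, 0.707, 0.0]
contact_force: [-1.3, 0.4, 5.9]
gripper_width: 0.21
t 11.7 pos [ 0.4976 -0.2886  0.063 ] rot [4.000e-04 7.072e-01 7.071e-01 2.000e-04] F [-1.3  0.4  5.9] T [0.18 0.31 0.05] w 0.21 q [ 0.32  0.53  0.13  1.94 -0.1   0.68  0.51]
```

View pics/s9.png

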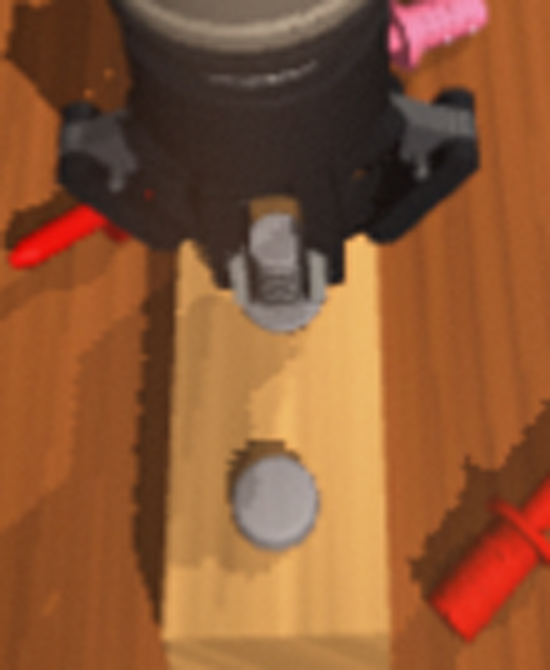

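```bash
python3 -m jog '0 0 -0.01 0 0 0 0.01;0 0 -0.03 0 0 0 0.01;0 0 -0.06 0 0 0 0.01;0 0 -0.1 0 0 0 0.01;0 0 -0.13 0 0 0 0.01'; python3 -m jog '0 0 0 0 0 0 0.01;0 0 0 0 0 0 0.01;0 0 0 0 0 0 0.01'
python3 - <<'E'
from h import *
import pickle
st(); rs={n:cam(n,n+"10") for n in("wrist","scene","side")}
pickle.dump(rs,open("r10.pkl","wb"))
crop(rs["side"],190,290,160,320,"s10",5)
crop(rs["scene"],100,240,100,260,"sc10",5)
crop(rs["wrist"],180,340,200,330,"w10",5)
E
```

```text
t: 12.25
eef_pos: [0.4976, -0.2887, 0.1949]
tool_rot: [0.001, 0.707, 0.707, 0.0]
contact_force: [0.4, 0.1, -1.2]
gripper_width: 0.206
t: 12.55
eef_pos: [0.4965, -0.2879, 0.1912]
tool_rot: [-0.001, 0.707, 0.707, -0.0]
contact_force: [-0.6, 0.7, -0.8]
gripper_width: 0.204
t 12.55 pos [ 0.4965 -0.2879  0.1912] rot [-1.000e-03  7.071e-01  7.071e-01 -4.000e-04] F [-0.6  0.7 -0.8] T [-0.04  0.   -0.01] w 0.204 q [ 0.29  0.36  0.16  1.85 -0.07  0.94  0.48]
```

View pics/s10.png

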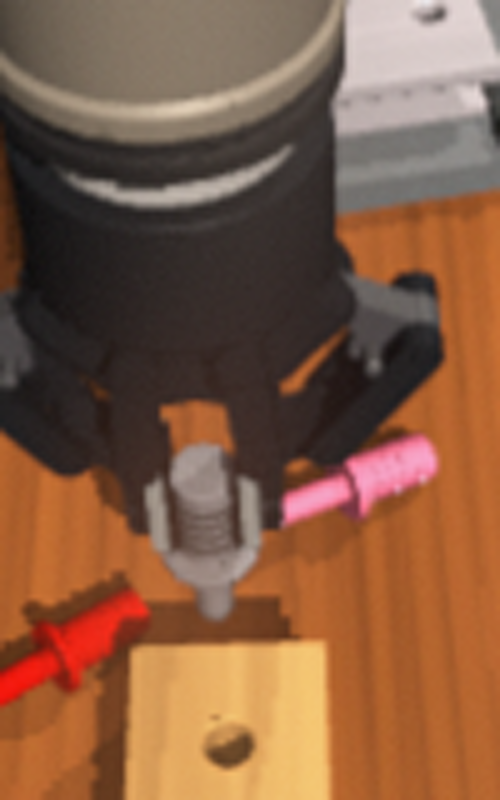

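View pics/sc10.png

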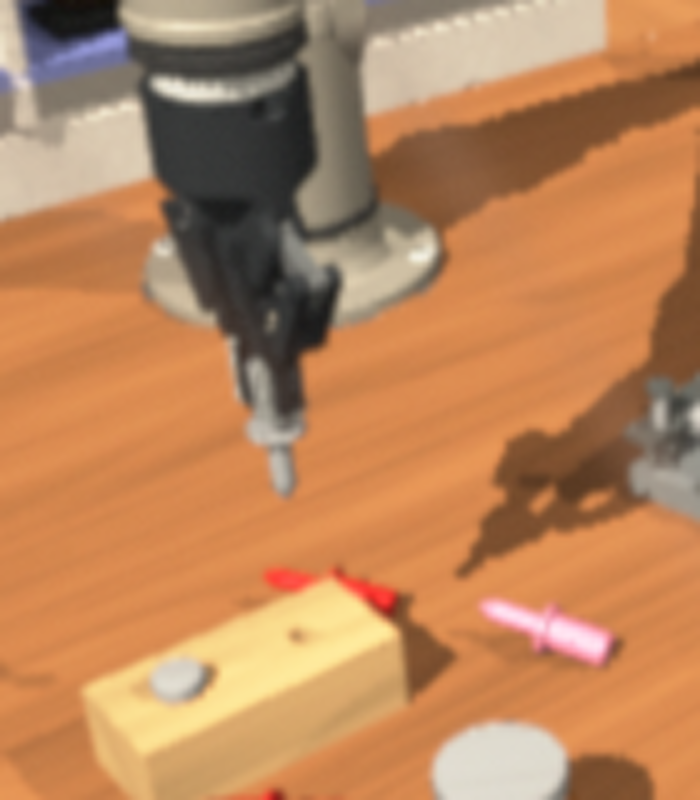

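View pics/w10.png

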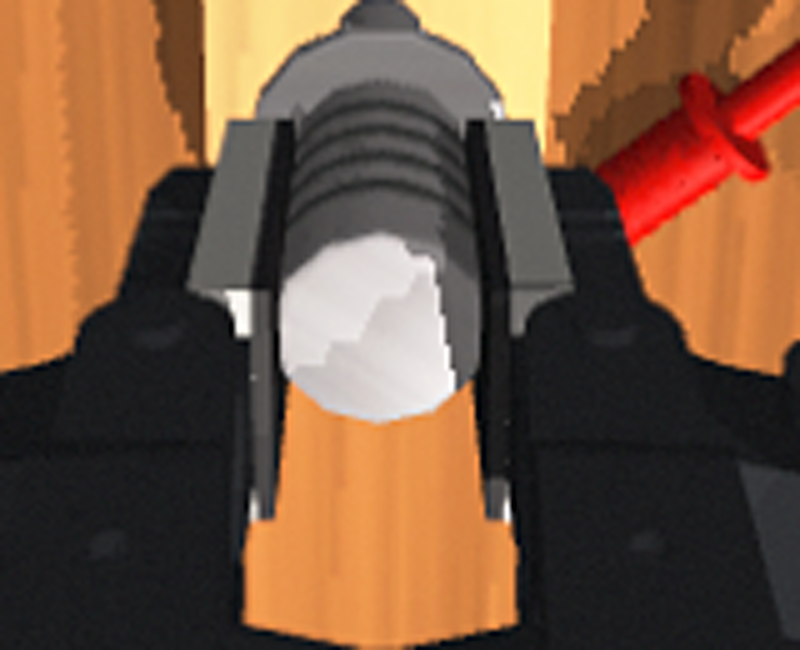

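Run:
```python
from h import *
r=load("r10.pkl"); S,C,Wc=r["side"],r["scene"],r["wrist"]
print("top",tri((S,(230.6,254.4)),(Wc,(255.6,265.6))))
print("tip",tri((S,(233.2,282.4)),(C,(157.2,198))))
T=np.array([.4965,-.2879,.1912])
for dx,dy in((0,0),(0,.0013),(0,.004)):
  for z in (27,9-22,9-26,9-62): print(dx,dy,z,*[np.round(proj(c,T+[dx,dy,z/1000]),1)[0] for c in (S,C,Wc)])
```

```text
top [ 0.49808521 -0.28741602  0.21500133]
tip [ 0.49809665 -0.28848737  0.13960098]
0 0 27 [229.4 253.5] [153.  171.2] [251.8 270.5]
0 0 -13 [230.9 268.6] [155. 185.] [252.8 231. ]
0 0 -17 [231. 270.] [155.2 186.4] [252.9 228. ]
0 0 -53 [232.3 282.2] [157.  198.3] [253.4 205.9]
0 0.0013 27 [229.4 252.7] [153.4 171. ] [251.8 267.9]
0 0.0013 -13 [230.9 267.8] [155.5 184.9] [252.8 228.9]
0 0.0013 -17 [231.  269.2] [155.7 186.2] [252.9 225.9]
0 0.0013 -53 [232.3 281.4] [157.4 198.1] [253.4 204.1]
0 0.004 27 [229.4 251.1] [154.4 170.6] [251.8 262.5]
0 0.004 -13 [230.9 266.3] [156.4 184.5] [252.8 224.5]
0 0.004 -17 [231.  267.7] [156.6 185.8] [252.9 221.6]
0 0.004 -53 [232.3 279.9] [158.3 197.7] [253.4 200.5]
```

```bash
python3 -m jog '0.03 0.008 0 0 0 0 0.01; 0.07 0.019 0 0 0 0 0.01; 0.11 0.03 0 0 0 0 0.01; 0.15 0.041 0 0 0 0 0.01; 0.19 0.052 0 0 0 0 0.01'; python3 -m jog '0.04 0.011 0 0 0 0 0.01; 0.08 0.022 0 0 0 0 0.01; 0.12 0.033 0 0 0 0 0.01; 0.15 0.041 0 0 0 0 0.01; 0.17 0.047 0 0 0 0 0.01'; python3 -m jog '0.01 0.003 0 0 0 0 0.01;0.01 0.003 0 0 0 0 0.01;0.01 0.003 0 0 0 0 0.01;0.01 0.003 0 0 0 0 0.01'
python3 - <<'E'
from h import *
o=st(); print("need",.5988-o["eef_pos"][0],.0843-o["eef_pos"][1])
E
```

```text
t: 13.2
eef_pos: [0.5492, -0.0968, 0.1915]
tool_rot: [-0.001, 0.707, 0.707, -0.0]
contact_force: [1.1, -0.1, -1.1]
gripper_width: 0.208
t: 13.7
eef_pos: [0.5961, 0.075, 0.1913]
tool_rot: [-0.001, 0.706, 0.708, -0.0]
contact_force: [0.8, -0.8, -1.5]
gripper_width: 0.21
t: 14.1
eef_pos: [0.5991, 0.0794, 0.1921]
tool_rot: [0.0, 0.708, 0.706, -0.001]
contact_force: [0.1, -0.6, -2.0]
gripper_width: 0.207
t 14.1 pos [0.5991 0.0794 0.1921] rot [ 2.000e-04  7.080e-01  7.062e-01 -5.000e-04] F [ 0.1 -0.6 -2. ] T [-0.05  0.   -0.03] w 0.207 q [-0.26  0.4   0.03  1.77 -0.01  0.97 -0.23]
need -0.0003165679325739523 0.004891584148932343
```

```bash
python3 -m jog '0.005 0 0.02 0 0 0 0.01;0.005 0 0.04 0 0 0 0.01; 0.005 0 0.06 0 0 0 0.01; 0.005 0 0.072 0 0 0 0.01;0.005 0 0.072 0 0 0 0.01'; python3 -m jog '0 0 0 0 0 0 0.01;0 0 0 0 0 0 0.01'
python3 - <<'E'
from h import *
import pickle
st(); rs={n:cam(n,n+"11") for n in("wrist","scene","side")}
pickle.dump(rs,open("r11.pkl","wb"))
crop(rs["side"],220,320,90,210,"s11",5)
crop(rs["scene"],230,340,110,220,"sc11",6)
crop(rs["wrist"],180,340,170,300,"w11",5)
E
```

```text
t: 14.6
eef_pos: [0.5981, 0.0852, 0.1187]
tool_rot: [-0.001, 0.708, 0.707, -0.002]
contact_force: [-0.4, -0.6, -0.7]
gripper_width: 0.207
t: 14.8
eef_pos: [0.6002, 0.0865, 0.1215]
tool_rot: [0.001, 0.707, 0.707, 0.001]
contact_force: [0.7, 0.6, -0.0]
gripper_width: 0.207
t 14.8 pos [0.6002 0.0865 0.1215] rot [5.000e-04 7.073e-01 7.069e-01 8.000e-04] F [ 0.7  0.6 -0. ] T [ 0.   -0.02 -0.  ] w 0.207 q [-0.26  0.49  0.02  1.82 -0.01  0.83 -0.24]
```

View pics/s11.png

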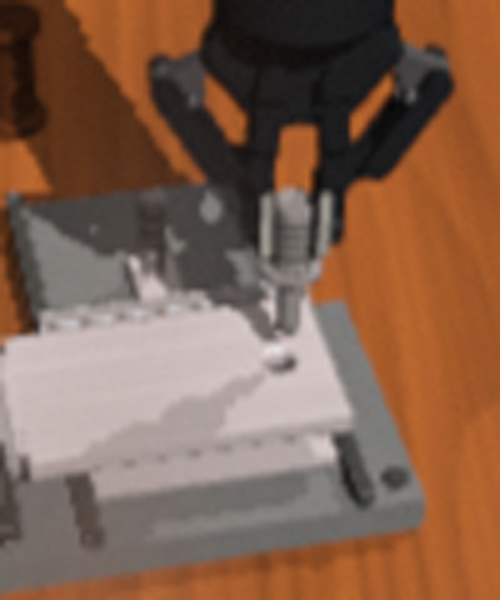

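View pics/sc11.png

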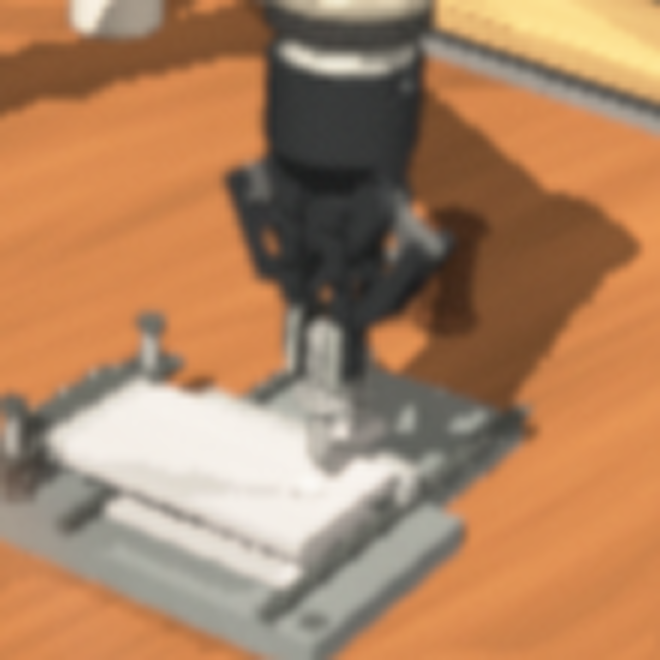

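View pics/w11.png

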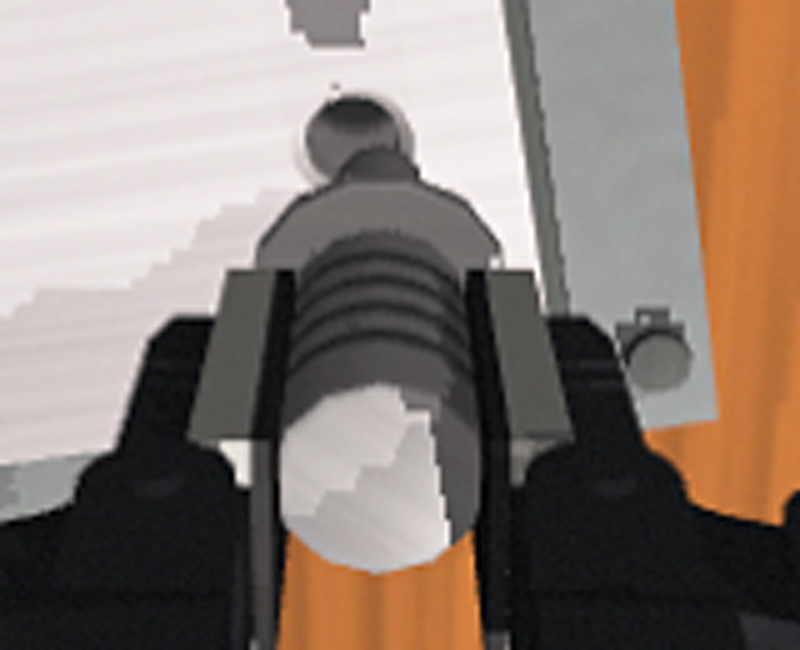

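Run:
```python
from h import *
r=load("r11.pkl"); S,C,Wc=r["side"],r["scene"],r["wrist"]
print("hole wrist",atz(Wc,(250.4,198),.052),"side",atz(S,(276,161.8),.052),"tri",tri((Wc,(250.4,198)),(S,(276,161.8))))
# pin: head top in wrist (378,477)/5, tip side (287,330)/5, head top side (293,200)/5
print("head top",tri((Wc,(180+378/5,170+477/5)),(S,(220+293/5,90+203/5))))
z=.1215+.009-.062
print("tip at z",z,atz(S,(220+287/5,90+331/5),z))
print("head wrist at z",atz(Wc,(180+378/5,170+477/5),.1485))
```

```text
hole wrist [0.59810296 0.08645258 0.052     ] side [0.59928712 0.08471734 0.052     ] tri [0.59875598 0.08599408 0.0508941 ]
head top [0.60188899 0.08681105 0.14489058]
tip at z 0.0685 [0.6022158  0.08641229 0.0685    ]
head wrist at z [0.60178493 0.08906826 0.1485    ]
```

```bash
python3 -m jog '-0.001 -0.002 0 0 0 0 0.01;-0.001 -0.002 0 0 0 0 0.01;-0.001 -0.002 0 0 0 0 0.01;-0.001 -0.002 0 0 0 0 0.01;-0.001 -0.002 0 0 0 0 0.01'
python3 - <<'E'
from h import *
import pickle
st(); rs={n:cam(n,n+"12") for n in("side","wrist")};st()
pickle.dump(rs,open("r12.pkl","wb"))
crop(rs["side"],250,300,120,180,"s12",10)
crop(rs["wrist"],180,340,170,300,"w12",5)
E
```

```text
t: 15.45
eef_pos: [0.5974, 0.0856, 0.1203]
tool_rot: [-0.0, 0.707, 0.707, -0.0]
contact_force: [0.1, -0.2, -2.2]
gripper_width: 0.212
t 15.45 pos [0.5974 0.0856 0.1203] rot [-0.      0.7071  0.7071 -0.    ] F [ 0.1 -0.2 -2.2] T [0.   0.04 0.03] w 0.212 q [-0.26  0.48  0.02  1.83 -0.01  0.83 -0.24]
t 15.55 pos [0.5974 0.0856 0.1203] rot [-0.      0.7071  0.7071  0.    ] F [ 0.7  0.1 -1.8] T [-0.01 -0.01 -0.  ] w 0.206 q [-0.26  0.48  0.02  1.83 -0.01  0.83 -0.24]
```

View pics/s12.png

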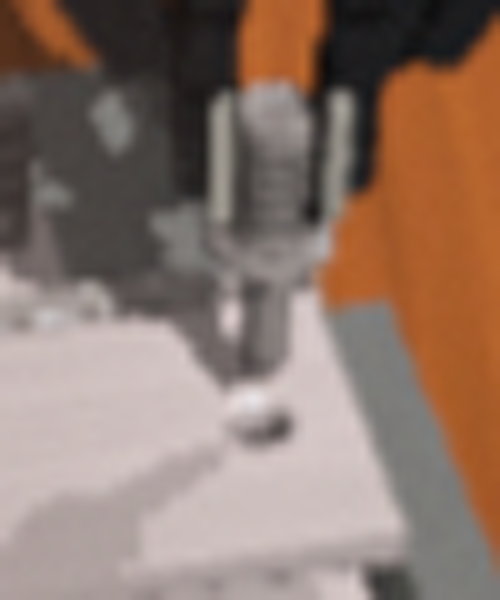

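View pics/w12.png

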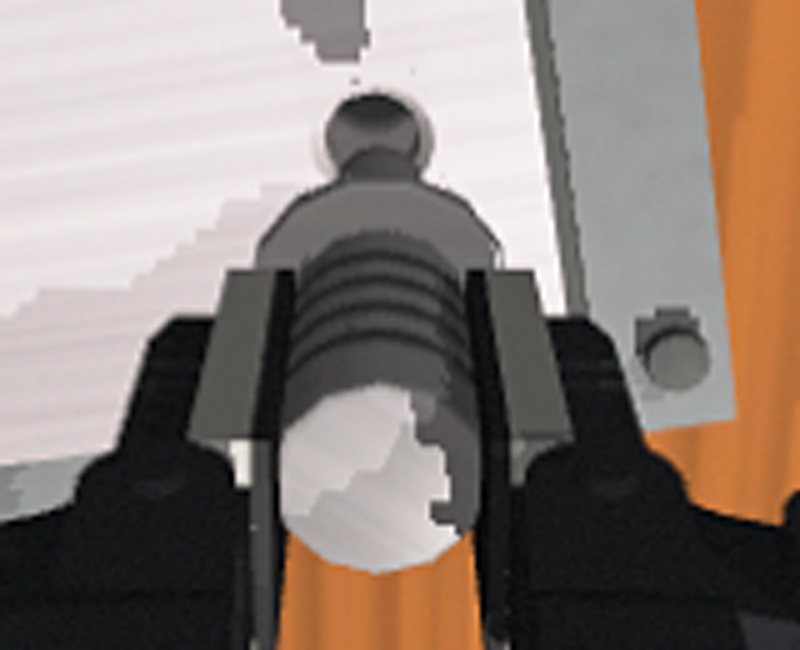

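Run:
```python
from h import *
r=load("r12.pkl"); S,Wc=r["side"],r["wrist"]
print("hole wrist",atz(Wc,(180+375/5,170+138/5),.052),"side",atz(S,(275.9,161.4),.052))
print("tip side",atz(S,(276.4,156.6),.0673))
h=atz(Wc,(180+378/5,170+477/5),.1473);print("head wrist",h)
# pin line predicted
for dz in (0,-.022-.018,-.0762):print(proj(Wc,h+[0,0,dz])*5-[900,850])
```

```text
hole wrist [0.59857003 0.08632288 0.052     ] side [0.59916387 0.08618563 0.052     ]
tip side [0.59984217 0.0864415  0.0673    ]
head wrist [0.59900441 0.08824442 0.1473    ]
[[378. 477.]]
[[377.95927318 283.7779901 ]]
[[377.93566706 171.05196756]]
```

```bash
python3 -m jog '-0.001 -0.0005 0.01 0 0 0 0.01;-0.001 -0.0005 0.02 0 0 0 0.01;-0.001 -0.0005 0.025 0 0 0 0.01'; python3 -m jog '0 0 0.006 0 0 0 0.01;0 0 0.012 0 0 0 0.01;0 0 0.018 0 0 0 0.01; 0 0 0.02 0 0 0 0.01'
```

```text
t: 15.85
eef_pos: [0.5958, 0.0843, 0.0935]
tool_rot: [-0.001, 0.707, 0.707, -0.001]
contact_force: [0.3, -0.3, -0.8]
gripper_width: 0.206
t: 16.25
eef_pos: [0.5965, 0.0845, 0.0745]
tool_rot: [-0.0, 0.707, 0.707, -0.0]
contact_force: [0.9, 0.2, -1.0]
gripper_width: 0.206
```

```bash
python3 -m jog '0 0 0.003 0 0 0 0.01;0 0 0.006 0 0 0 0.01;0 0 0.006 0 0 0 0.01'; python3 -m jog '0 0 0.003 0 0 0 0.01;0 0 0.003 0 0 0 0.01';python3 -m jog '0 0 0.002 0 0 0 0.01;0 0 0.002 0 0 0 0.01';python3 - <<'E'
from h import *
r=cam("side"); crop(r,220,320,90,210,"s13",5); cam("wrist","w13"); crop(cam("scene"),230,340,110,220,"sc13",6)
E
```

```text
t: 16.55
eef_pos: [0.5967, 0.0846, 0.069]
tool_rot: [-0.0, 0.707, 0.707, -0.0]
contact_force: [0.9, 0.5, -0.8]
gripper_width: 0.209
t: 16.75
eef_pos: [0.5968, 0.0846, 0.0661]
tool_rot: [-0.0, 0.707, 0.707, -0.0]
contact_force: [-0.8, 0.1, -0.1]
gripper_width: 0.212
t: 16.95
eef_pos: [0.5971, 0.0846, 0.0645]
tool_rot: [0.0, 0.707, 0.707, 0.0]
contact_force: [-0.6, 0.1, 2.1]
gripper_width: 0.204
```

View pics/s13.png

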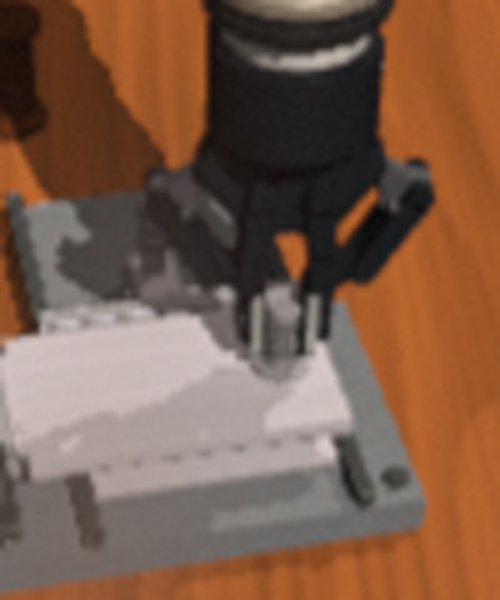

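View pics/w13.png

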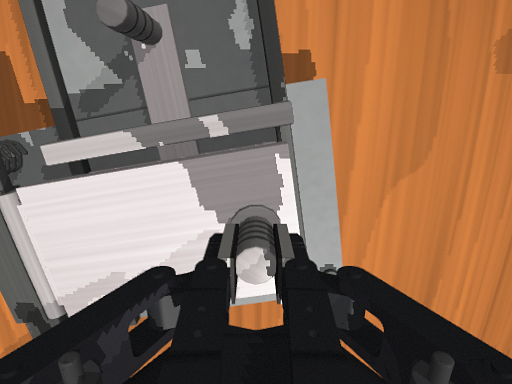

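```bash
python3 -m jog '0 0 0.003 0 0 0 0.01;0 0 0.003 0 0 0 0.01' 110; python3 -m jog '0 0 0.003 0 0 0 0.01;0 0 0.003 0 0 0 0.01';python3 -m jog '0 0 0.003 0 0 0 0.01;0 0 0.003 0 0 0 0.01';python3 -m jog '0 0 0.002 0 0 0 0.01;0 0 0.002 0 0 0 0.01'
```

```text
t: 17.3
eef_pos: [0.5972, 0.0846, 0.0614]
tool_rot: [0.0, 0.707, 0.707, 0.0]
contact_force: [-0.3, 0.0, 4.7]
gripper_width: 0.199
t: 17.5
eef_pos: [0.5972, 0.0847, 0.0587]
tool_rot: [0.0, 0.707, 0.707, 0.0]
contact_force: [-2.2, -0.1, 6.8]
gripper_width: 0.198
t: 17.7
eef_pos: [0.5975, 0.0847, 0.0576]
tool_rot: [0.0, 0.707, 0.707, 0.0]
contact_force: [-5.9, -1.4, 22.7]
gripper_width: 0.2
t: 17.9
eef_pos: [0.5976, 0.0847, 0.057]
tool_rot: [0.0, 0.707, 0.707, 0.001]
contact_force: [-10.6, -1.8, 33.5]
gripper_width: 0.201
```

```bash
python3 -m jog '0 0 -0.002 0 0 0 0.01;0 0 -0.002 0 0 0 0.01;0 0 -0.002 0 0 0 0.01'; python3 -m jog '0 0 0 0 0 0 0.01;0 0 0 0 0 0 0.01;0 0 0 0 0 0 0.01;0 0 0 0 0 0 0.01;0 0 0 0 0 0 0.01';python3 - <<'E'
from h import *
st(); r=cam("side","side14"); crop(r,200,320,90,210,"s14",5); crop(cam("scene","scene14"),200,340,110,220,"sc14",5); cam("wrist","w14"); st()
E
```

```text
t: 18.2
eef_pos: [0.5975, 0.0847, 0.0578]
tool_rot: [0.0, 0.707, 0.707, 0.001]
contact_force: [-7.0, -1.3, 22.3]
gripper_width: 0.201
t: 18.7
eef_pos: [0.5975, 0.0847, 0.0578]
tool_rot: [0.0, 0.707, 0.707, 0.001]
contact_force: [-6.1, -1.4, 23.4]
gripper_width: 0.196
t 18.7 pos [0.5975 0.0847 0.0578] rot [3.000e-04 7.072e-01 7.070e-01 6.000e-04] F [-6.1 -1.4 23.4] T [-0.26  1.7   0.03] w 0.196 q [-0.25  0.57  0.01  1.86 -0.01  0.71 -0.23]
t 18.85 pos [0.5975 0.0847 0.0578] rot [3.000e-04 7.072e-01 7.070e-01 6.000e-04] F [-6.3 -0.3 22.6] T [-0.23  1.7  -0.02] w 0.195 q [-0.25  0.57  0.01  1.86 -0.01  0.71 -0.23]
```

View pics/s14.png

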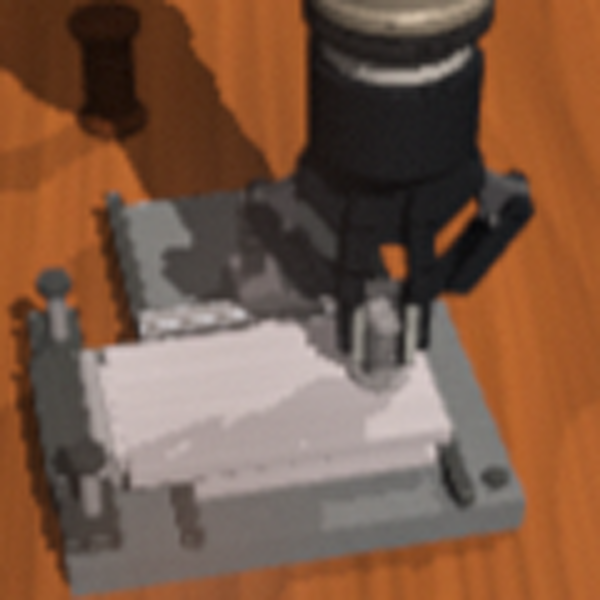

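View pics/sc14.png

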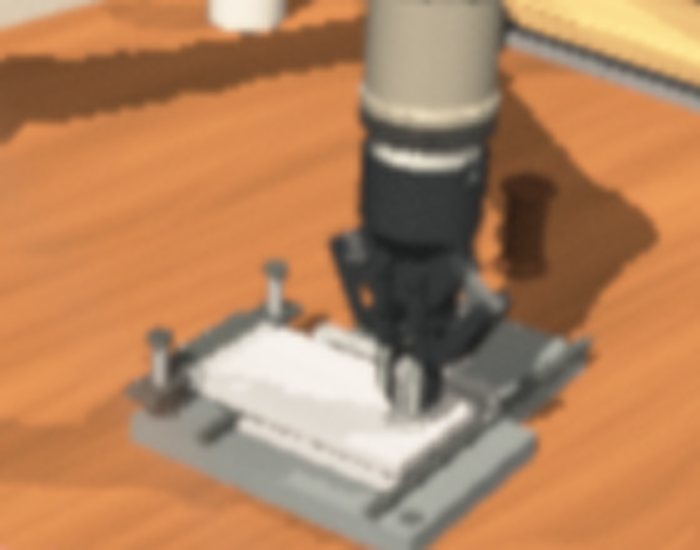

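View pics/w14.png

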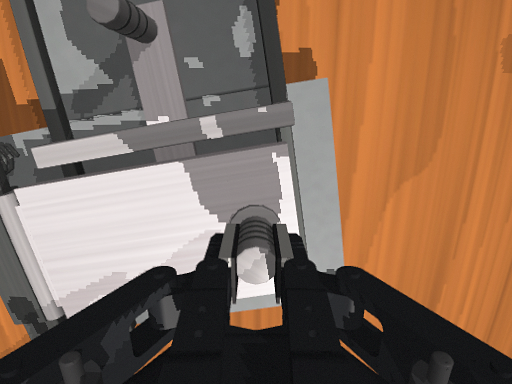

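View pics/side14.png

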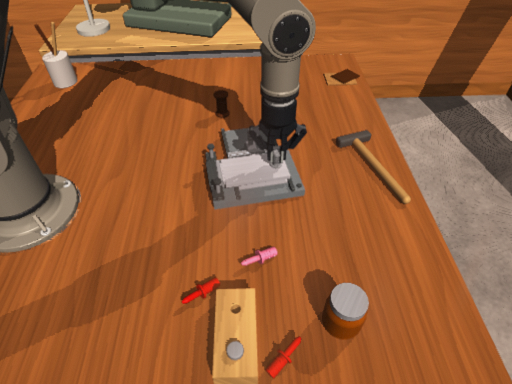

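Run:
```python
from fit import *
for P in [(80,-45),(-75,-45)]: print([np.round(proj(rs["side"],W(p,(*P,z))),1)[0] for z in (52,46)])
```

```text
[array([290.9, 172.6]), array([290.7, 174.5])]
[array([226.2, 182.2]), array([226.4, 184. ])]
```

Both plate ends dropped about as far as the full 6 mm should show (1.9 px expected), and the push is steady at 22 N. Handing in.

Run:
```python
from h import *
print(workorder.hand_in()); st()
```

```text
the job is handed in; nothing more can be done
None
the job is handed in; nothing more can be done
```

I loaded the press in the order asked and handed it in at about 19 s, with the arm still pushing down on the pin; no verdict was reported.

- **Sled:** I pushed it by its post to a firm stop, with the force rising to 19 N and no further movement. The stopping point matched the predicted home position.
- **Plate:** I swung it shut by its outer face. The pictures showed it level with the holes lined up.
- **Pin:** I took the steel long-headed pin from the stand. It went through plate, sled and base with hardly any resistance, and contact began at the height where the collar should meet the plate.
- **Final hold:** I pressed the pin down about 6.7 mm more, to a hard stop, and eased off from a brief 33 N. The hold was steady at about 22–23 N, against the 8 N needed, with the grip set to 110 N.

**Last checks:**
- Both ends of the plate dropped about 2.5 pixels in the side view, against about 1.9 expected for the full 6 mm. That is good to roughly half a pixel.
- There is a sideways force of about 6 N on the pin, which I left as it was.
- The punch, glue jar and spool look untouched.
- The pink and both red look-alikes toppled early, while the arm was elsewhere. They lie on the bench and I never touched them.

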